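# Return the marble coaster through the slot of the coaster chute

### The arm

A 6-joint arm with a two-finger parallel gripper is mounted at the origin on the work surface. World frame = base frame: x ahead of the robot, y to its left, z up, the work surface at z = 0. Lengths are in mm, angles in rad, forces in N, time in s.
With the tool pointing down it reaches from about 350 to 975 mm from the base axis. Payload 7.1 kg.
Tool frame: the origin (TCP) lies between the finger pads; the fingertips stand 19 mm ahead of it and the grasp point (between the pads) is the TCP; z points along the fingers, y is the line along which they close (so a half turn about z gives the same grasp; the last joint's range is limited). The gripper opens to 88 mm and grips with 3 to 60 N. Pads are 20 mm wide; open, the fingers measure 115 mm over their backs; the gripper's body (75 mm by 178 mm) begins 61 mm behind the grasp point.
Start: joints at [1.22, 0.423, 1.63, -0, 1.089, -0.019], TCP at [203.559, 590.905, 241.675] pointing down, gripper open.
Joint ranges: [-3, 3], [-0.9, 2.11], [0.09, 2.58], [-1.31, 4.45], [0.11, 2.69], [-2.54, 2.54]. Speed limits (rad/s): [2.39, 2.39, 3.01, 3.14, 3.14, 3.14].

### API

Orientations are given as a rotation vector (axis times angle).
In Python, from workcell import ctrl gives the robot as it stands.
- The arm moves only by the tool arm_command, never from a script. Its argument "series" is a list of rows, each an object with "linear": the shift along the tool's x, y, z in m, a list of three; "turn": the turn about the tool's z in rad. A call has 1 to 10 rows; each row shifts and turns the commanded pose from where the row before left it, along the tool's axes as they then stand; what a row does not reach is not made up. A row lasts 1/10 s, in which the tool goes at most 50 mm and 8.59 degrees, less where a joint would pass 70% of its speed; a pose out of reach is approached as far as the arm can. A call with a gripper value outside its range is refused whole. "jaw" is the opening, from -1 (shut) to 1 (fully open), set as the call begins (left out, the last holds). The fingers move at their own pace and stop on an object; the grip force is fixed at half the most. Time passes only in rows, so rows that do not move let the fingers close. It gives the time, the measured TCP pose, the force, the opening and the grip force at its end, in the units of the state.
- ctrl.get_obs(): the state, without advancing time (a new reading comes with each control period).
- ctrl.get_image(name): name is "side" or "top"; returns a dict with "frame" (420x560x3 uint8, blue, green, red), "fx", "fy", "cx", "cy" (pixels), "rvec" (rotation vector, rad) and "tvec" (3), from world to camera coordinates, as OpenCV has them. Camera axes: x right, y down, z forward; pixel columns grow to the right and rows downward; lengths in mm; the calibration is good to about 2 mm. A picture is of the moment at which its call begins. There is no depth.
- ctrl.close_job(): hands the job in; it is judged then, once.
The state is a dict: "t": time; "qpos": joint angles; "qvel": joint speeds; "joint_torque": joint torques, N m; "ee_pos": TCP position; "orientation": TCP orientation; "ft_force": force on the tool from outside, world axes, zero at the start; "moment": the same for the moment, N m; "width": finger opening in mm; "grasp_force": force on a finger pad.
Only numpy, scipy, OpenCV 4.12 (cv2) and the standard library are available. Lean on these libraries where they do the work, as an engineer would, in place of code of your own. Each camera call takes 0.05 s, during which the arm holds its last target. There are 200 camera calls.

### The job

Take the round marble coaster out of its stand and return it to the coaster chute: stand it on edge in the narrow slot on top, feeling for the slot gently because marble chips when it is knocked or forced, then push it down between the two sprung rollers until it has gone right through and rests inside. Leave the tumblers, the ice bucket and the citrus press where they are.

Things in the scene. Friction and masses are not known exactly. Their poses are not given: they have to be found in the camera images.
- coaster_center (a point): Centre of the loose round marble coaster: a disc 100 mm in diameter and 8 mm thick, about 0.17 kg, standing on edge in the groove of the stand at the start. The x axis of this point is the disc's own axis (it goes through the two flat faces); at the start z points up and y lies along the groove.
- stand: Low dark-timber stand, fixed, 70 mm (x) by 116 mm (y) by 36 mm high, with one 10 mm wide groove along its y axis whose floor is 10 mm above the work surface; the coaster stands in it with its lower 26 mm in the groove and 74 mm showing. Origin at the centre of the underside.
- chute: Coaster chute, fixed: dark-timber box without a bottom, 94 mm (x) by 176 mm (y), under a 106 mm wide steel slot plate whose flat top is 135 mm above the work surface. The coaster goes through the slot and comes to rest on the work surface inside. The wall on the +x side is only 60 mm high. Origin at the centre of the underside; y along the slot, x across it.
- chute_mouth (a point): Point on the plate's top over the chute's centre, axes as the chute. The slot is 10 mm wide (x), 104 mm long (y), through a 14 mm plate. The plate is a stiff sliding insert left anywhere in its guide: the slot's centre line is parallel to y but up to 14 mm to either side (x) of this point: find it by touch or sight.
- chute_lip (a point): Top of the lip as it would be with the slot in mid-guide (it moves with the plate, so really up to 14 mm off along x). The lip runs along the slot's +x edge: 104 mm long, 4 mm thick, 12 mm high above the plate; its face on the slot side is flush with the slot's +x wall, 5 mm from the slot's centre line. On the -x side of the slot the plate is bare and flat for 48 mm.
- chute_rollers (a point): Point midway between two sprung rollers over the slot's ends, 8 mm above the plate: 12 mm diameter, clear gap 84 mm, pushed apart along y by the disc. They touch when its lower edge is 15 mm below the plate top, resist a downward push with up to about 8 N, and pull it through once its centre is below them. Housings: 18 mm above the plate, beyond 66 mm either side.
- tumbler_a: Bystander: green glass tumbler, 72 mm wide and 92 mm high. Origin at the centre of the underside.
- tumbler_b: Bystander: amber glass tumbler, 72 mm wide and 92 mm high. Origin at the centre of the underside.
- bucket: Bystander: clear acrylic ice bucket with a steel lid, 146 mm wide and 146 mm high. Origin at the centre of the underside.
- press: Bystander: upright lever citrus press, fixed, base 90 by 120 mm, about 220 mm high. Origin at the centre of the underside.
Things that resemble listed ones, but are neither listed nor needed, are in the scene too. Leave any red or turquoise look-alike of the chute alone.

How it is judged (in metres and radians):
On the way, in this order (a step that is already met when the one before it is completed fails the run):
1. the coaster is lifted clear of its stand (height (world z) of coaster_center above 0.11 m), for 0.1 s.
2. the coaster stands on edge in the slot, its lower edge at least 10 mm below the plate top (z of coaster_center in the frame of chute between 0.13 and 0.175 m and x of coaster_center in the frame of chute between -0.018 and 0.018 m and y of coaster_center in the frame of chute between -0.015 and 0.015 m and angle between the x axis of coaster_center and the x axis of chute, either way round below 0.15 rad), for 0.1 s.
At the end, for the whole second after the job is handed in: The coaster rests inside the chute below the slot plate: its centre lower than 65 mm above the work surface and within 40 mm (across) and 30 mm (along the slot) of the chute's centre, at rest (slower than 0.03 m/s) and released (z of coaster_center in the frame of chute below 0.065 m and x of coaster_center in the frame of chute between -0.04 and 0.04 m and y of coaster_center in the frame of chute between -0.03 and 0.03 m and linear speed of coaster below 0.03 m/s); the robot touches nothing.
It fails at once if the coaster is pressed or knocked against the chute with more than 30 N in all (summed over its contacts) (contact force between coaster and chute above 30 N).
It fails at once if a tumbler is moved more than 20 mm (distance of any of tumbler_a, tumbler_b from where it was at the start of the episode above 0.02 m).
It fails at once if the ice bucket is moved more than 20 mm (distance of bucket from where it was at the start of the episode above 0.02 m).
It fails at once if the citrus press is hit by the arm or the coaster with more than 5 N (contact force between any of the arm, the fingers, coaster and press above 5 N).
It also fails if it takes over 51 s, if anything falls off the work surface, if the arm or the gripper's body presses on something with over 40 N, if the wrist force passes 120 N, or if a joint passes its speed limit or range.

## Working session

There is one attempt and no reset: what is moved stays moved. The work goes in short steps, Python scripts to look and compute and a tool call to move; the robot and the scene stay as the last step left them, time stands still between calls to the robot, and variables do not carry over. Pictures are saved under pics/ and viewed, at most 10 in all, crops included, and the job is handed in when it is done.

Besides the shell and the picture viewer there is one more tool, called after ">>>" as name(argument=value, ...), one argument or row to a line, values as JSON. arm_command: Moves the arm, as the interface text tells. Its arguments: {"type":"object","properties":{"series":{"type":"array"},"jaw":{"type":"number"}},"required":["series"]}

```bash
mkdir -p pics; cat > h.py <<'E'
import numpy as np, cv2, pickle
from workcell import ctrl
def snap(n,tag):
    d=ctrl.get_image(n); cv2.imwrite(f'pics/{tag}.png',d['frame']); pickle.dump(d,open(f'pics/{tag}.pkl','wb')); return d
def load(tag): return pickle.load(open(f'pics/{tag}.pkl','rb'))
def P(d):
    R=cv2.Rodrigues(np.array(d['rvec'],float))[0]; return R,np.array(d['tvec'],float).ravel()
def ray(d,u,v,z):
    R,t=P(d); c=-R.T@t; r=R.T@np.array([(u-d['cx'])/d['fx'],(v-d['cy'])/d['fy'],1]); return c+r*(z-c[2])/r[2]
def proj(d,p):
    R,t=P(d); q=R@np.array(p,float)+t; return np.array([d['fx']*q[0]/q[2]+d['cx'],d['fy']*q[1]/q[2]+d['cy']])
def crop(tag,x,y,w,h,s,out):
    f=load(tag)['frame'][y:y+h,x:x+w]; cv2.imwrite(f'pics/{out}.png',cv2.resize(f,None,fx=s,fy=s,interpolation=cv2.INTER_CUBIC))
E
python3 - <<'E'
from h import *
for n in('top','side'):
    d=snap(n,n+'0'); R,t=P(d); print(n,-R.T@t,R.round(2).tolist(),d['fx'])
o=ctrl.get_obs(); print(o['t'],o['ee_pos'],o['orientation'],o['ft_force'],o['width'])
a=np.hstack([load('top0')['frame']]); 
E
```

```text
top [ 361.029551    131.06097354 1291.92784395] [[0.02, -1.0, 0.0], [-0.99, -0.02, -0.15], [0.15, 0.0, -0.99]] 515.8313698267001
side [1131.11113821 -611.09682219  994.55263927] [[0.79, 0.62, 0.01], [0.43, -0.53, -0.73], [-0.45, 0.58, -0.68]] 541.9654696209325
0.1 [203.39411107 590.46620044 240.98079768] [-5.18726702e-01 -3.09820017e+00  2.10852999e-03] [-0.19585629  0.40589319 -0.47296166] 88.19784505891154
```

View pics/top0.png

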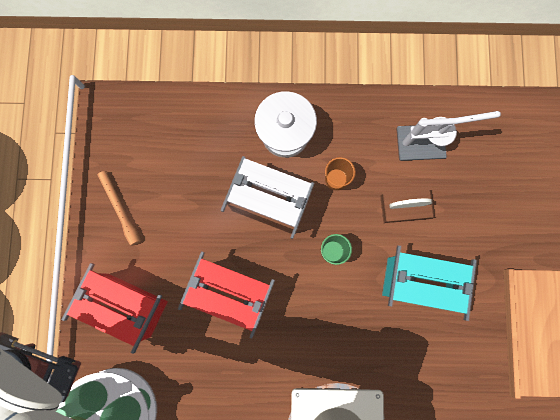

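View pics/side0.png

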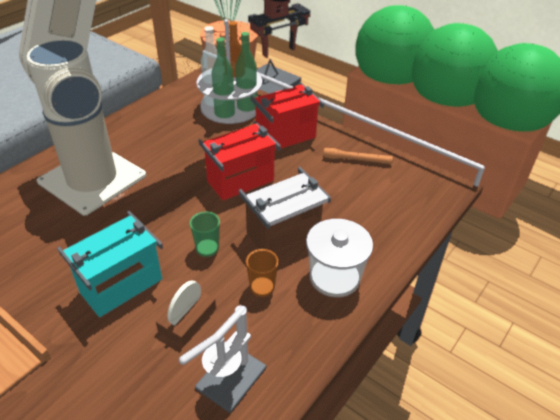

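The top view shows the steel-topped chute at about (268,195) and the coaster in its stand at (410,204). The bucket is at (286,122), the amber tumbler at (340,173), the green one at (336,249) and the press at (425,138). The red and turquoise chutes are decoys. Next I'll enlarge the two spots that matter.

```bash
python3 - <<'E'
from h import *
f=load('top0')['frame']; g=load('side0')['frame']
def c(f,x,y,w,h,W,H): return cv2.resize(f[y:y+h,x:x+w],(W,H),interpolation=cv2.INTER_CUBIC)
# left: chute x215..320,y150..240 ; right: stand 375..445,y180..230
cv2.imwrite('pics/c1.png',c(f,215,150,105,90,700,600))
a=c(f,375,180,70,50,560,400); cv2.imwrite('pics/c2.png',a)
cv2.imwrite('pics/c3.png',np.hstack([c(g,240,165,100,90,400,360),c(g,150,270,80,90,320,360)]))
E
```

```text
(no output)
```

View pics/c1.png

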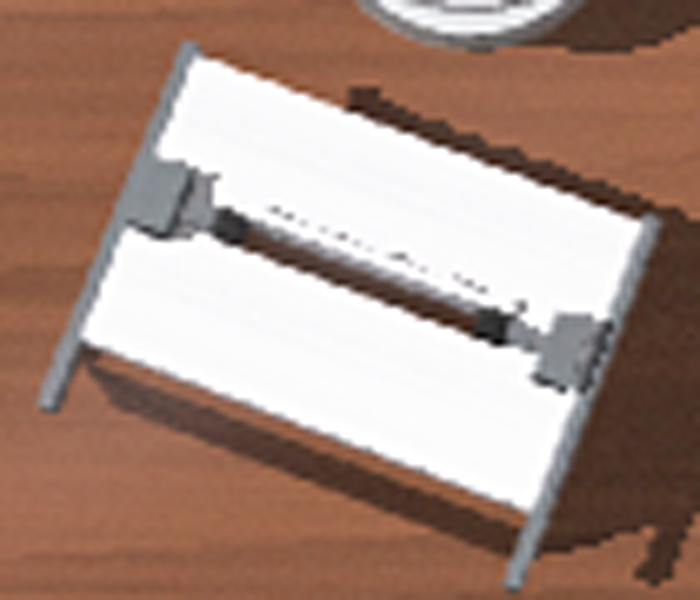

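View pics/c2.png

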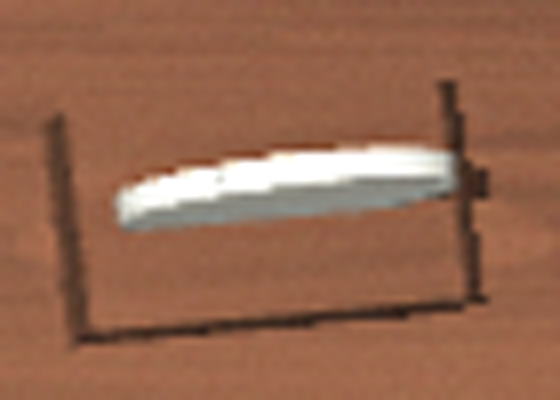

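View pics/c3.png

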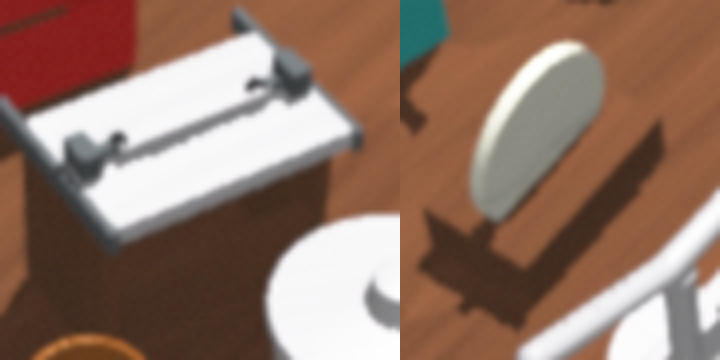

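The crops show the slot running down-right from (225,225) to (490,325) in c1. The lip is on its upper (world +x) side, and the plate is pushed toward +x in its rails. The coaster's rim runs from (115,210) to (460,165) in c2. Now to turn these pixels into positions.

```bash
python3 - <<'E'
from h import *
d=load('top0'); s=load('side0')
r=lambda u,v,z:ray(d,u,v,z)[:2]
pl=[r(215+.15*a,150+.15*b,135) for a,b in[(195,52),(645,215),(530,515),(82,345)]]
print('plate',np.round(pl,1).tolist(),np.mean(pl,0))
for i in range(4): e=pl[(i+1)%4]-pl[i]; print(np.linalg.norm(e),np.degrees(np.arctan2(e[1],e[0])))
for nm,z,a,b in[('rollerL',143,230,225),('rollerR',143,492,325),('slotlowL',135,225,240),('slotlowR',135,480,335),('railTL',135,190,48),('railBL',135,48,405),('railTR',135,655,220),('railBR',135,515,585),('housL',153,160,197),('housR',153,572,350)]:
    print(nm,r(215+.15*a,150+.15*b,z).round(1))
for nm,z,a,b in[('TL',36,55,115),('BL',36,78,340),('BR',36,482,300),('TR',36,445,85),('rimtop',110,285,168),('rimL',60,118,212),('rimR',60,458,168)]:
    print(nm,r(375+a/8,180+b/8,z).round(1))
# side: c3 right scale 4; disc top ; ends
for nm,z,a,b in[('Stop',110,575,42),('SL',60,475,165),('SR',60,605,85)]:
    print(nm,ray(s,150+(a-400)/4,270+b/4,z)[:2].round(1))
for nm,z,a,b in[('SroL',143,118,140),('SroR',143,257,88),('SpBL',135,115,238),('SpBR',135,355,135),('SpTR',135,255,35),('SpTL',135,25,120)]:
    print(nm,ray(s,240+a/4,165+b/4,z)[:2].round(1))
for n,z,u,v in[('tumA',92,336,243),('tumB',92,340,168),('bucket lid',135,286,118)]: print(n,r(u,v,z).round(0))
E
```

```text
plate [[641.8, 226.3], [587.0, 70.7], [483.2, 108.8], [538.9, 262.0]] [562.71612043 166.93916969]
165.0446295923174 -109.39743091226995
110.56625223325806 159.8491484060785
163.05639322532852 70.01672172909677
108.89082958198719 -19.111772766278715
rollerL [579.7 212.1]
rollerR [546.7 122.6]
slotlowL [576.  214.3]
slotlowR [544.5 126.6]
railTL [643.2 228.1]
railBL [518.1 272.9]
railTR [585.3  67.2]
railBR [459.4 113.5]
housL [587.1 235.3]
housR [537.   95.7]
TL [ 578.6 -107.9]
BL [ 508.8 -114. ]
BR [ 523.1 -238. ]
TR [ 589.9 -228.5]
rimtop [ 551.2 -160.3]
rimL [ 545.  -121.9]
rimR [ 560.1 -224.9]
Stop [ 556.6 -143.6]
SL [ 541.7 -208.7]
SR [ 557.7 -128.3]
SroL [545.1 122.1]
SroR [580.8 211.1]
SpBL [589.8  64.1]
SpBR [645.9 221.1]
SpTR [544.8 258.9]
SpTL [485.6 107.9]
tumA [452.  11.]
tumB [631.   1.]
bucket lid [738. 132.]
```

Findings:

| Item | Position (mm) | Angle |
|---|---|---|
| Slot centre | (563,167), about +12 from chute centre (551.5,170.5) | chute x axis at −20° |
| Coaster | (551,−173) | axis at about 7° |

The two cameras agree on the rollers within 1 mm. The plate measures 109×164, against 106 wide as listed. Next I'll check clearance to the press and work out the first move.

```bash
cat >> h.py <<'E'
def delta(x,y,z,yaw=None):
    o=ctrl.get_obs(); R=cv2.Rodrigues(np.array(o['orientation'],float))[0]; p=np.array(o['ee_pos'])
    l=R.T@(np.array([x,y,z])-p); yw=np.degrees(np.arctan2(R[1,1],R[0,1]))
    print('t',round(o['t'],2),'pos',p.round(1),'yaw(y)',yw.round(2),'tilt z',R[:,2].round(3),'F',np.round(o['ft_force'],1),'w',round(o['width'],1),'q',np.round(o['qpos'],2))
    print('tool delta mm',l.round(1), 'turn rad', None if yaw is None else round(np.radians(((yw-yaw+90)%180)-90),4))
E
python3 - <<'E'
from h import *
d=load('top0')
for n,z,u,v in[('base fl',0,398,160),('base fr',0,447,158),('bowl front z60',60,440,146),('lever tip z200',200,498,116),('lever z200 base',200,422,125),('column top',200,412,140)]: print(n,ray(d,u,v,z)[:2].round(0))
delta(550,-173,240,7)
E
```

```text
base fl [ 675. -157.]
base fr [ 682. -283.]
bowl front z60 [ 697. -248.]
lever tip z200 [ 729. -334.]
lever z200 base [ 706. -167.]
column top [ 672. -144.]
t 0.1 pos [203.4 590.5 241. ] yaw(y) 70.99 tilt z [-0.    -0.001 -1.   ] F [-0.2  0.4 -0.5] w 88.2 q [ 1.22  0.42  1.63  0.    1.09 -0.02]
tool delta mm [-576.4 -608.9    1.8] turn rad 1.1168
```

>>> arm_command(
  series=[
    {"linear": [-0.032,-0.0338,0],"turn": 0},
    {"linear": [-0.032,-0.0338,0],"turn": 0},
    {"linear": [-0.032,-0.0338,0],"turn": 0},
    {"linear": [-0.032,-0.0338,0],"turn": 0},
    {"linear": [-0.032,-0.0338,0],"turn": 0},
    {"linear": [-0.032,-0.0338,0],"turn": 0},
    {"linear": [-0.032,-0.0338,0],"turn": 0},
    {"linear": [-0.032,-0.0338,0],"turn": 0},
    {"linear": [-0.032,-0.0338,0],"turn": 0},
  ],
  jaw=1,
)

```text
t: 1.0
ee_pos: [377.0, 207.7, 241.6]
orientation: [0.518, 3.099, -0.0]
ft_force: [0.1, 0.8, -1.2]
width: 87.8
grasp_force: 0.0
```

>>> arm_command(
  series=[
    {"linear": [-0.032,-0.0338,0],"turn": 0},
    {"linear": [-0.032,-0.0338,0],"turn": 0},
    {"linear": [-0.032,-0.0338,0],"turn": 0},
    {"linear": [-0.032,-0.0338,0],"turn": 0},
    {"linear": [-0.032,-0.0338,0],"turn": 0},
    {"linear": [-0.032,-0.0338,0],"turn": 0},
    {"linear": [-0.032,-0.0338,0],"turn": 0},
    {"linear": [-0.032,-0.0338,0],"turn": 0},
    {"linear": [-0.032,-0.0338,0],"turn": 0},
  ],
)

```text
t: 1.9
ee_pos: [550.2, -173.9, 241.4]
orientation: [-0.519, -3.098, -0.0]
ft_force: [1.0, -0.9, -0.5]
width: 88.0
grasp_force: 0.0
```

>>> arm_command(
  series=[
    {"linear": [0,0,0],"turn": 0.14},
    {"linear": [0,0,0],"turn": 0.14},
    {"linear": [0,0,0],"turn": 0.14},
    {"linear": [0,0,0],"turn": 0.14},
    {"linear": [0,0,0],"turn": 0.14},
    {"linear": [0,0,0],"turn": 0.14},
    {"linear": [0,0,0],"turn": 0.14},
    {"linear": [0,0,0],"turn": 0.137},
    {"linear": [0,0,0],"turn": 0},
  ],
)

```text
t: 2.8
ee_pos: [549.7, -171.8, 241.3]
orientation: [-2.083, -2.351, 0.0]
ft_force: [-0.3, -0.3, -0.3]
width: 88.2
grasp_force: 0.0
```

```bash
python3 - <<'E'
from h import *
delta(550.5,-173,98,7)
E
```

```text
t 2.8 pos [ 549.7 -171.8  241.3] yaw(y) 6.92 tilt z [-0.001  0.    -1.   ] F [-0.3 -0.3 -0.3] w 88.2 q [-0.32  0.35  1.74  0.    1.05 -0.44]
tool delta mm [ -1.3   0.7 143.3] turn rad -0.0013
```

>>> arm_command(
  series=[
    {"linear": [-0.001,0.0007,0.035],"turn": 0},
    {"linear": [0,0,0.035],"turn": 0},
    {"linear": [0,0,0.035],"turn": 0},
    {"linear": [0,0,0.025],"turn": 0},
    {"linear": [0,0,0.013],"turn": 0},
    {"linear": [0,0,0],"turn": 0},
  ],
)

```text
t: 3.4
ee_pos: [549.7, -172.5, 97.0]
orientation: [-2.077, -2.352, 0.002]
ft_force: [0.7, 0.6, -0.1]
width: 87.8
grasp_force: 0.0
```

>>> arm_command(
  series=[
    {"linear": [0,0,0],"turn": 0},
    {"linear": [0,0,0],"turn": 0},
    {"linear": [0,0,0],"turn": 0},
    {"linear": [0,0,0],"turn": 0},
    {"linear": [0,0,0],"turn": 0},
    {"linear": [0,0,0],"turn": 0},
    {"linear": [0,0,0],"turn": 0},
    {"linear": [0,0,0],"turn": 0},
  ],
  jaw=-1,
)

```text
t: 4.2
ee_pos: [550.7, -172.8, 98.6]
orientation: [-2.082, -2.353, 0.0]
ft_force: [-0.5, -0.4, 0.8]
width: 27.7
grasp_force: 0.0
```

```bash
python3 - <<'E'
from h import *
delta(550.5,-173,230,7)
snap('side','s1')
crop('s1',140,230,130,110,6,'s1c')
print(ctrl.get_obs()['moment'])
E
```

```text
t 4.2 pos [ 550.7 -172.8   98.6] yaw(y) 6.99 tilt z [-0.  0. -1.] F [-0.5 -0.4  0.8] w 27.7 q [-0.32  0.55  1.82 -0.    0.77 -0.45]
tool delta mm [-1.000e-01 -3.000e-01 -1.314e+02] turn rad -0.0001
[-0.06428708  0.03038968  0.00873278]
```

View pics/s1c.png

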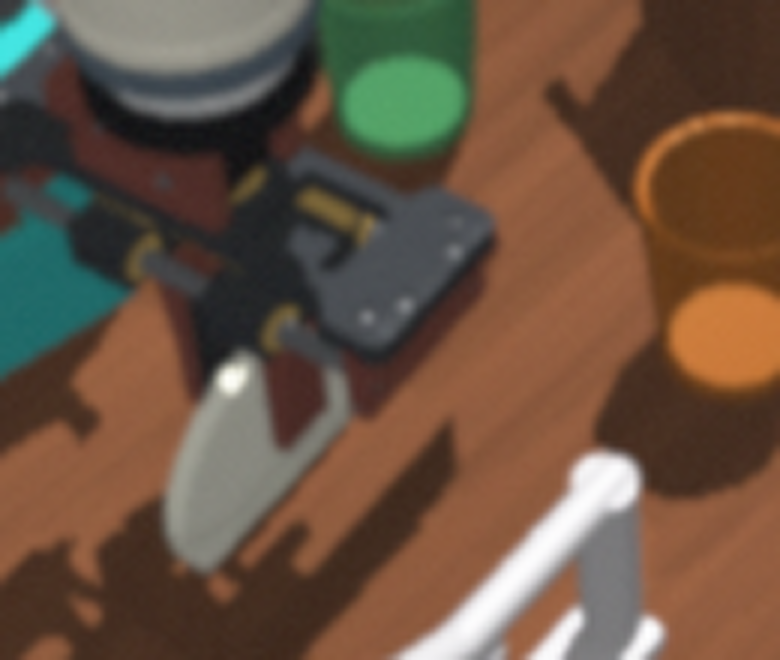

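The picture shows the fingers straddling the top of the coaster, at about (270,370) in the crop. They are still closing, with 27.7 mm between them, so I'll let them finish.

>>> arm_command(
  series=[
    {"linear": [0,0,0],"turn": 0},
    {"linear": [0,0,0],"turn": 0},
    {"linear": [0,0,0],"turn": 0},
    {"linear": [0,0,0],"turn": 0},
    {"linear": [0,0,0],"turn": 0},
    {"linear": [0,0,0],"turn": 0},
  ],
)

```text
t: 4.85
ee_pos: [551.3, -172.8, 98.7]
orientation: [2.082, 2.352, 0.001]
ft_force: [3.6, 1.1, -2.9]
width: 7.9
grasp_force: 30.0
```

>>> arm_command(
  series=[
    {"linear": [0,0,-0.01],"turn": 0},
    {"linear": [0,0,-0.02],"turn": 0},
    {"linear": [0,0,-0.03],"turn": 0},
    {"linear": [0,0,-0.03],"turn": 0},
    {"linear": [0,0,-0.03],"turn": 0},
    {"linear": [0,0,-0.03],"turn": 0},
    {"linear": [0,0,-0.02],"turn": 0},
    {"linear": [0,0,0],"turn": 0},
  ],
)

```text
t: 5.65
ee_pos: [551.4, -173.3, 271.5]
orientation: [2.079, 2.35, 0.002]
ft_force: [-0.4, -0.5, -2.5]
width: 8.1
grasp_force: 30.0
```

```bash
python3 - <<'E'
from h import *
delta(556,167,265,-20)
E
```

```text
t 5.65 pos [ 551.4 -173.3  271.5] yaw(y) 7.0 tilt z [ 0.003 -0.002 -1.   ] F [-0.4 -0.5 -2.5] w 8.1 q [-0.32  0.32  1.71 -0.    1.11 -0.45]
tool delta mm [337.2  46.1   5.9] turn rad 0.4713
```

>>> arm_command(
  series=[
    {"linear": [0.03,0.005,0],"turn": 0},
    {"linear": [0.04,0.006,0],"turn": 0},
    {"linear": [0.04,0.006,0],"turn": 0},
    {"linear": [0.04,0.006,0],"turn": 0},
    {"linear": [0.04,0.006,0],"turn": 0},
    {"linear": [0.04,0.006,0],"turn": 0},
    {"linear": [0.04,0.006,0],"turn": 0},
    {"linear": [0.04,0.007,0],"turn": 0},
    {"linear": [0.026,0.005,0],"turn": 0},
  ],
)

```text
t: 6.55
ee_pos: [561.0, 169.1, 266.7]
orientation: [-2.079, -2.353, 0.005]
ft_force: [-0.0, -0.9, -2.5]
width: 8.0
grasp_force: 30.0
```

>>> arm_command(
  series=[
    {"linear": [0,0,0],"turn": 0.1},
    {"linear": [0,0,0],"turn": 0.13},
    {"linear": [0,0,0],"turn": 0.13},
    {"linear": [0,0,0],"turn": 0.11},
    {"linear": [0,0,0],"turn": 0},
    {"linear": [0,0,0.01],"turn": 0},
    {"linear": [0,0,0.01],"turn": 0},
    {"linear": [0,0,0],"turn": 0},
    {"linear": [0,0,0],"turn": 0},
  ],
)

```text
t: 7.45
ee_pos: [562.1, 166.9, 247.9]
orientation: [-2.571, -1.804, 0.002]
ft_force: [-0.2, 0.4, -1.0]
width: 8.0
grasp_force: 30.0
```

```bash
python3 - <<'E'
from h import *
delta(563,167,245,-20)
g=snap('side','s2'); f=snap('top','t2')
for n,d in(('s',g),('t',f)): print(n,proj(d,(563,167,140)).round(0),proj(d,(563,167,240)).round(0))
c=lambda F,x,y,w,h,k:cv2.resize(F[y:y+h,x:x+w],(400,480),interpolation=cv2.INTER_CUBIC)
cv2.imwrite('pics/m2.png',np.hstack([c(g['frame'],235,130,100,120,4),c(f['frame'],218,135,100,120,4)]))
E
```

```text
t 7.45 pos [562.1 166.9 247.9] yaw(y) -19.9 tilt z [-0.002 -0.    -1.   ] F [-0.2  0.4 -1. ] w 8.0 q [ 0.27  0.36  1.71 -0.    1.07  0.62]
tool delta mm [0.4 0.8 2.9] turn rad 0.0018
s [287. 194.] [288. 161.]
t [269. 192.] [268. 183.]
```

View pics/m2.png

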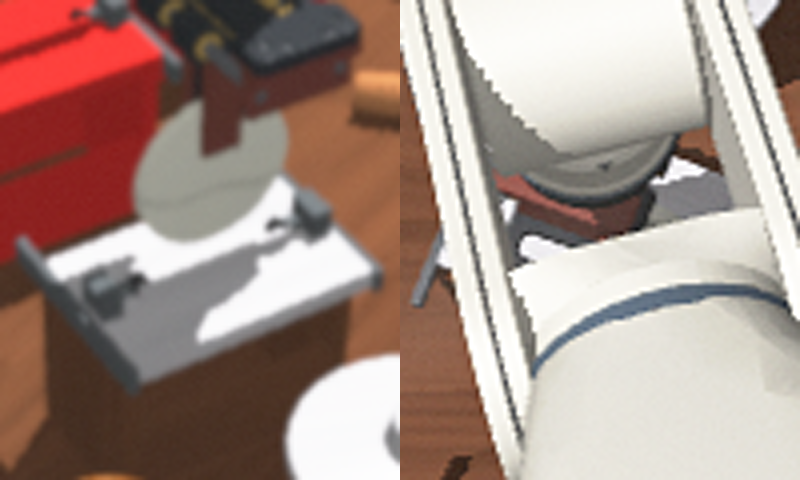

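In the side view the coaster hangs just in front of the slot, with its bottom at crop (195,243) and its sides at x=133 and x=288. I'll compare that outline with the projected disc to fix its height and position along the slot.

```bash
python3 - <<'E'
from h import *
from scipy.optimize import least_squares
g=load('s2'); yaw=np.radians(-20); a=np.array([np.cos(yaw),np.sin(yaw),0]); b=np.array([-a[1],a[0],0])
th=np.linspace(0,2*np.pi,721)
def ext(s,z):
    c=np.array([562.1,166.9,0])+s*b+np.array([0,0,z])
    q=np.array([proj(g,c+e*a+50*(np.cos(t)*b+np.sin(t)*np.array([0,0,1]))) for e in(-4,4) for t in th[::4]])
    return np.array([q[:,0].min(),q[:,0].max(),q[:,1].max()])
m=np.array([235+133/4,235+288/4,130+243/4])
r=least_squares(lambda p:ext(*p)-m,[0,210],diff_step=1e-3); print(m,ext(0,210),r.x,r.fun)
p=[ray(g,235+x/4,130+y/4,135)[:2].round(1).tolist() for x,y in[(50,262),(275,178),(372,285),(135,382)]];print(p,np.mean(p,0))
delta(*(np.array([563,167])-5*a[:2]),235,-20)
E
```

```text
[268.25 307.   190.75] [268.0358613  306.78568688 190.27621374] [  0.63286385 208.25582528] [ 0.02417326 -0.02634399 -0.00171317]
[[489.0, 108.4], [546.5, 256.5], [649.5, 212.7], [591.8, 61.6]] [569.2 159.8]
t 7.55 pos [562.6 167.1 248.7] yaw(y) -19.91 tilt z [ 0. -0. -1.] F [ 0.5 -0.5 -1.4] w 7.7 q [ 0.27  0.36  1.71 -0.    1.07  0.62]
tool delta mm [ 0.  -4.6 13.7] turn rad 0.0015
```

>>> arm_command(
  series=[
    {"linear": [0,-0.006,0],"turn": 0.0015},
    {"linear": [0,0,0.006],"turn": 0},
    {"linear": [0,0,0.006],"turn": 0},
    {"linear": [0,0,0.004],"turn": 0},
    {"linear": [0,0,0.002],"turn": 0},
    {"linear": [0,0,0],"turn": 0},
    {"linear": [0,0,0],"turn": 0},
  ],
)

```text
t: 8.25
ee_pos: [557.0, 169.1, 230.7]
orientation: [2.574, 1.801, 0.0]
ft_force: [0.7, -0.1, -0.8]
width: 8.1
grasp_force: 30.0
```

>>> arm_command(
  series=[
    {"linear": [0,0.001,0],"turn": 0},
    {"linear": [0,0.001,0],"turn": 0},
    {"linear": [0,0,0],"turn": 0},
    {"linear": [0,0,0],"turn": 0},
  ],
)

```text
t: 8.65
ee_pos: [558.8, 168.5, 230.8]
orientation: [2.574, 1.801, 0.0]
ft_force: [0.6, -0.2, -1.5]
width: 7.8
grasp_force: 30.0
```

>>> arm_command(
  series=[
    {"linear": [0,0.001,0],"turn": 0},
    {"linear": [0,0.001,0],"turn": 0},
    {"linear": [0,0,0],"turn": 0},
  ],
)

```text
t: 8.95
ee_pos: [560.8, 167.7, 230.7]
orientation: [2.574, 1.801, 0.0]
ft_force: [-0.1, -0.0, -1.6]
width: 7.8
grasp_force: 30.0
```

>>> arm_command(
  series=[
    {"linear": [0,0.001,0],"turn": 0},
    {"linear": [0,0,0],"turn": 0},
  ],
)

```text
t: 9.15
ee_pos: [561.7, 167.4, 230.7]
orientation: [2.574, 1.801, 0.0]
ft_force: [0.1, 0.7, -2.7]
width: 8.5
grasp_force: 30.0
```

>>> arm_command(
  series=[
    {"linear": [0,0.001,0],"turn": 0},
    {"linear": [0,0,0],"turn": 0},
  ],
)

```text
t: 9.35
ee_pos: [562.6, 167.1, 230.7]
orientation: [2.574, 1.801, 0.0]
ft_force: [0.1, 0.3, -2.1]
width: 7.9
grasp_force: 30.0
```

>>> arm_command(
  series=[
    {"linear": [0,0.001,0],"turn": 0},
    {"linear": [0,0,0],"turn": 0},
  ],
)

```text
t: 9.55
ee_pos: [563.4, 166.8, 230.6]
orientation: [-2.574, -1.801, 0.0]
ft_force: [0.7, 0.5, -1.8]
width: 7.7
grasp_force: 30.0
```

>>> arm_command(
  series=[
    {"linear": [0,0.001,0],"turn": 0},
    {"linear": [0,0,0],"turn": 0},
  ],
)

```text
t: 9.75
ee_pos: [563.8, 166.6, 230.5]
orientation: [-2.573, -1.801, 0.002]
ft_force: [-3.3, 0.1, -1.3]
width: 7.9
grasp_force: 30.0
```

Contact with the lip shows as −3.3 N at x≈563.7, which matches the camera estimate. I'll back off about 1.4 mm to centre on the slot and then go down gently.

>>> arm_command(
  series=[
    {"linear": [0,-0.0014,0],"turn": 0},
    {"linear": [0,0,0],"turn": 0},
    {"linear": [0,0,0.002],"turn": 0},
    {"linear": [0,0,0.001],"turn": 0},
    {"linear": [0,0,0],"turn": 0},
  ],
)

```text
t: 10.25
ee_pos: [563.1, 166.8, 227.5]
orientation: [2.574, 1.801, -0.0]
ft_force: [-0.5, -0.2, -1.3]
width: 7.9
grasp_force: 30.0
```

>>> arm_command(
  series=[
    {"linear": [0,0,0.001],"turn": 0},
    {"linear": [0,0,0.001],"turn": 0},
    {"linear": [0,0,0],"turn": 0},
  ],
)

```text
t: 10.55
ee_pos: [563.0, 166.9, 225.5]
orientation: [-2.574, -1.801, 0.0]
ft_force: [-0.5, -0.5, -2.6]
width: 7.6
grasp_force: 30.0
```

>>> arm_command(
  series=[
    {"linear": [0,0,0.001],"turn": 0},
    {"linear": [0,0,0],"turn": 0},
  ],
)

```text
t: 10.75
ee_pos: [563.0, 166.9, 224.6]
orientation: [-2.574, -1.801, 0.0]
ft_force: [0.5, -0.0, -2.8]
width: 7.8
grasp_force: 30.0
```

>>> arm_command(
  series=[
    {"linear": [0,0,0.001],"turn": 0},
    {"linear": [0,0,0],"turn": 0},
  ],
)

```text
t: 10.95
ee_pos: [563.0, 166.9, 223.6]
orientation: [-2.574, -1.801, 0.0]
ft_force: [-0.1, -0.4, -1.6]
width: 7.8
grasp_force: 30.0
```

>>> arm_command(
  series=[
    {"linear": [0,0,0.001],"turn": 0},
    {"linear": [0,0,0],"turn": 0},
  ],
)

```text
t: 11.15
ee_pos: [563.0, 166.9, 222.5]
orientation: [-2.574, -1.801, 0.0]
ft_force: [0.1, -1.0, -2.0]
width: 7.8
grasp_force: 30.0
```

>>> arm_command(
  series=[
    {"linear": [0,0,0.001],"turn": 0},
    {"linear": [0,0,0],"turn": 0},
  ],
)

```text
t: 11.35
ee_pos: [563.0, 166.9, 221.6]
orientation: [-2.574, -1.801, 0.0]
ft_force: [0.8, -0.6, -1.1]
width: 7.7
grasp_force: 30.0
```

>>> arm_command(
  series=[
    {"linear": [0,0,0.001],"turn": 0},
    {"linear": [0,0,0],"turn": 0},
  ],
)

```text
t: 11.55
ee_pos: [563.0, 166.9, 220.6]
orientation: [-2.574, -1.801, 0.0]
ft_force: [-0.0, -1.2, -1.2]
width: 7.9
grasp_force: 30.0
```

>>> arm_command(
  series=[
    {"linear": [0,0,0.001],"turn": 0},
    {"linear": [0,0,0],"turn": 0},
  ],
)

```text
t: 11.75
ee_pos: [563.0, 166.9, 219.5]
orientation: [-2.574, -1.801, 0.0]
ft_force: [0.9, 0.1, -0.9]
width: 7.8
grasp_force: 30.0
```

>>> arm_command(
  series=[
    {"linear": [0,0,0.001],"turn": 0},
    {"linear": [0,0,0.001],"turn": 0},
    {"linear": [0,0,0],"turn": 0},
  ],
)

```text
t: 12.05
ee_pos: [562.9, 166.9, 217.5]
orientation: [-2.574, -1.801, 0.0]
ft_force: [-0.0, -0.6, -1.7]
width: 7.8
grasp_force: 30.0
```

>>> arm_command(
  series=[
    {"linear": [0,0,0.001],"turn": 0},
    {"linear": [0,0,0.001],"turn": 0},
    {"linear": [0,0,0],"turn": 0},
  ],
)

```text
t: 12.35
ee_pos: [563.0, 166.9, 215.5]
orientation: [-2.574, -1.801, 0.0]
ft_force: [-0.7, -0.8, -1.9]
width: 7.8
grasp_force: 30.0
```

>>> arm_command(
  series=[
    {"linear": [0,0,0.001],"turn": 0},
    {"linear": [0,0,0.001],"turn": 0},
    {"linear": [0,0,0.001],"turn": 0},
    {"linear": [0,0,0],"turn": 0},
    {"linear": [0,0,0],"turn": 0},
  ],
)

```text
t: 12.85
ee_pos: [563.0, 166.9, 212.6]
orientation: [-2.574, -1.801, 0.0]
ft_force: [-0.4, 0.8, -1.7]
width: 7.8
grasp_force: 30.0
```

```bash
python3 - <<'E'
from h import *
delta(563,167,180,-20)
g=snap('side','s3'); crop('s3',235,125,100,100,6,'s3c')
E
```

```text
t 12.85 pos [563.  166.9 212.6] yaw(y) -20.02 tilt z [-0. -0. -1.] F [-0.4  0.8 -1.7] w 7.8 q [0.27 0.4  1.74 0.   1.   0.62]
tool delta mm [ 0.1 -0.1 32.6] turn rad -0.0004
```

View pics/s3c.png

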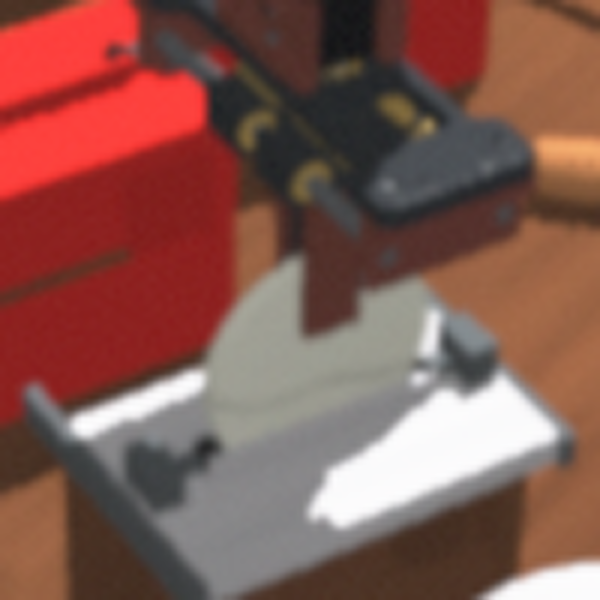

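The coaster stands in the slot between the rollers, with its lower part hidden behind the plate and lip at about (320,410). Now I'll push it down past the rollers, watching the force.

>>> arm_command(
  series=[
    {"linear": [0,0,0.001],"turn": 0},
    {"linear": [0,0,0.001],"turn": 0},
    {"linear": [0,0,0.001],"turn": 0},
    {"linear": [0,0,0.001],"turn": 0},
    {"linear": [0,0,0.001],"turn": 0},
    {"linear": [0,0,0],"turn": 0},
    {"linear": [0,0,0],"turn": 0},
  ],
)

```text
t: 13.6
ee_pos: [563.2, 167.1, 208.1]
orientation: [2.574, 1.801, 0.001]
ft_force: [-2.8, 0.5, 5.6]
width: 8.1
grasp_force: 30.0
```

>>> arm_command(
  series=[
    {"linear": [0,0,0.001],"turn": 0},
    {"linear": [0,0,0.001],"turn": 0},
    {"linear": [0,0,0.001],"turn": 0},
    {"linear": [0,0,0.001],"turn": 0},
    {"linear": [0,0,0.001],"turn": 0},
  ],
)

```text
t: 14.1
ee_pos: [563.2, 166.9, 202.7]
orientation: [2.574, 1.801, 0.0]
ft_force: [-2.2, -0.1, 4.2]
width: 8.1
grasp_force: 30.0
```

>>> arm_command(
  series=[
    {"linear": [0,0,0.001],"turn": 0},
    {"linear": [0,0,0.001],"turn": 0},
    {"linear": [0,0,0.001],"turn": 0},
    {"linear": [0,0,0.001],"turn": 0},
    {"linear": [0,0,0.001],"turn": 0},
  ],
)

```text
t: 14.6
ee_pos: [563.1, 166.9, 197.5]
orientation: [2.574, 1.801, 0.0]
ft_force: [-0.9, -0.2, 4.5]
width: 7.9
grasp_force: 30.0
```

>>> arm_command(
  series=[
    {"linear": [0,0,0.0015],"turn": 0},
    {"linear": [0,0,0.0015],"turn": 0},
    {"linear": [0,0,0.0015],"turn": 0},
    {"linear": [0,0,0.0015],"turn": 0},
    {"linear": [0,0,0.0015],"turn": 0},
    {"linear": [0,0,0.0015],"turn": 0},
    {"linear": [0,0,0],"turn": 0},
  ],
)

```text
t: 15.3
ee_pos: [563.0, 166.8, 188.2]
orientation: [2.574, 1.801, -0.0]
ft_force: [1.3, -0.4, -1.2]
width: 7.8
grasp_force: 30.0
```

>>> arm_command(
  series=[
    {"linear": [0,0,0.0015],"turn": 0},
    {"linear": [0,0,0.0015],"turn": 0},
    {"linear": [0,0,0.0015],"turn": 0},
    {"linear": [0,0,0.0015],"turn": 0},
    {"linear": [0,0,0],"turn": 0},
  ],
)

```text
t: 15.8
ee_pos: [563.0, 166.8, 182.3]
orientation: [2.574, 1.801, -0.0]
ft_force: [1.8, 0.7, -2.8]
width: 7.7
grasp_force: 30.0
```

>>> arm_command(
  series=[
    {"linear": [0,0,0.0015],"turn": 0},
    {"linear": [0,0,0.0015],"turn": 0},
    {"linear": [0,0,0.0015],"turn": 0},
    {"linear": [0,0,0],"turn": 0},
  ],
)

```text
t: 16.2
ee_pos: [563.0, 166.8, 177.8]
orientation: [2.574, 1.801, -0.001]
ft_force: [2.1, -1.5, -4.1]
width: 8.0
grasp_force: 30.0
```

The force has reversed to −4.1 N, so the rollers are now pulling the coaster down. I'll go slightly lower and release.

>>> arm_command(
  series=[
    {"linear": [0,0,0.0015],"turn": 0},
    {"linear": [0,0,0.0015],"turn": 0},
    {"linear": [0,0,0],"turn": 0},
  ],
)

```text
t: 16.5
ee_pos: [563.0, 166.8, 174.8]
orientation: [2.574, 1.801, -0.001]
ft_force: [1.6, -0.5, -4.8]
width: 7.6
grasp_force: 30.0
```

>>> arm_command(
  series=[
    {"linear": [0,0,0],"turn": 0},
    {"linear": [0,0,0],"turn": 0},
    {"linear": [0,0,0],"turn": 0},
    {"linear": [0,0,0],"turn": 0},
    {"linear": [0,0,0],"turn": 0},
    {"linear": [0,0,0],"turn": 0},
    {"linear": [0,0,0],"turn": 0},
  ],
  jaw=0,
)

```text
t: 17.2
ee_pos: [563.1, 166.9, 175.2]
orientation: [2.574, 1.801, 0.0]
ft_force: [-0.1, -0.1, 0.8]
width: 44.1
grasp_force: 0.0
```

>>> arm_command(
  series=[
    {"linear": [0,0,-0.01],"turn": 0},
    {"linear": [0,0,-0.03],"turn": 0},
    {"linear": [0,0,-0.04],"turn": 0},
    {"linear": [0,0,-0.04],"turn": 0},
    {"linear": [0,0,-0.04],"turn": 0},
    {"linear": [0,0,-0.03],"turn": 0},
    {"linear": [0,0,0],"turn": 0},
    {"linear": [0,0,0],"turn": 0},
    {"linear": [0,0,0],"turn": 0},
    {"linear": [0,0,0],"turn": 0},
  ],
)

```text
t: 18.2
ee_pos: [562.4, 166.7, 363.6]
orientation: [-2.573, -1.801, 0.004]
ft_force: [-0.4, -0.0, -0.0]
width: 43.9
grasp_force: 0.0
```

```bash
python3 - <<'E'
from h import *
delta(563,167,180,-20)
g=snap('side','s4'); crop('s4',220,130,130,110,6,'s4c')
E
```

```text
t 18.2 pos [562.4 166.7 363.6] yaw(y) -20.03 tilt z [-0.003 -0.001 -1.   ] F [-0.4 -0.  -0. ] w 43.9 q [ 0.27  0.25  1.59 -0.    1.3   0.62]
tool delta mm [  0.8   0.9 183.6] turn rad -0.0005
```

View pics/s4c.png

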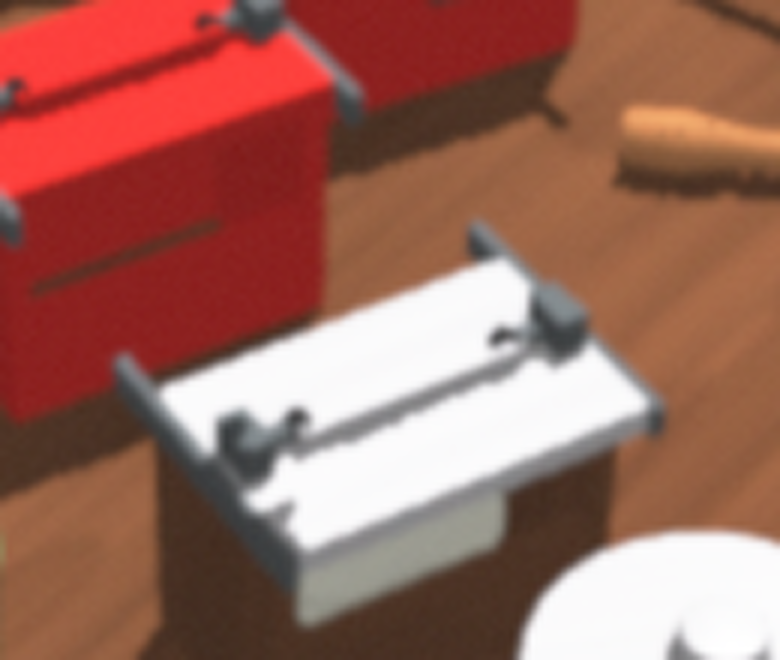

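The picture shows an empty slot and the coaster inside, leaning towards the low +x wall and visible in the gap at (300–505, 490–625). It looks off-centre along −y, so I'll check that before handing in.

```bash
python3 - <<'E'
from h import *
g=load('s4'); c=np.array([551.5,170.4]); a=np.array([.9397,-.342]); b=np.array([.342,.9397])
for nm,x,y,z in[('wall-chord R',505,545,60),('wall-chord L',300,625,60),('wall top edge right',610,460,120),('plate cornerL',300,555,121),('cornerR',650,410,121),('right upper',505,495,90)]:
    p=ray(g,220+x/6,130+y/6,z)[:2]-c; print(nm,'chute x',round(p@a,1),'y',round(p@b,1))
def im(x,y,z): return ((proj(g,[*(c+x*a+y*b),z])-[220,130])*6).round(0)
for y in(-88,-83,83,88): print(y,'wall top',im(43,y,60),im(47,y,60),'floor',im(47,y,0))
import math
# disc leaning: bottom at x0, top at lean
for x0 in(0,10):
  for s in(0,-15,-30):
    for ang in(10,20,25,30):
      pts=[im(x0+50*math.sin(math.radians(ang))*(1+math.sin(t)),s+50*math.cos(t),50*math.cos(math.radians(ang))*(1+math.sin(t))) for t in(0,.5,1,1.57,2.1,2.6,3.14)]
      print(x0,s,ang,[tuple(map(int,p)) for p in pts])
E
```

```text
wall-chord R chute x 41.7 y 33.9
wall-chord L chute x 37.5 y -62.0
wall top edge right chute x 72.6 y 59.8
plate cornerL chute x 56.2 y -73.7
cornerR chute x 57.5 y 90.0
right upper chute x 42.4 y 31.7
-88 wall top [251. 658.] [256. 664.] floor [257. 766.]
-83 wall top [262. 653.] [267. 659.] floor [267. 761.]
83 wall top [605. 504.] [610. 510.] floor [600. 611.]
88 wall top [614. 500.] [620. 506.] floor [610. 607.]
0 0 10 [(492, 502), (488, 472), (460, 460), (406, 471), (351, 503), (310, 545), (289, 589)]
0 0 20 [(503, 518), (504, 496), (480, 489), (428, 504), (372, 534), (326, 570), (299, 606)]
0 0 25 [(508, 527), (512, 509), (490, 506), (439, 522), (382, 551), (334, 584), (304, 614)]
0 0 30 [(513, 536), (519, 522), (499, 523), (449, 540), (391, 569), (341, 598), (309, 624)]
0 -15 10 [(462, 515), (457, 485), (429, 473), (375, 484), (319, 517), (278, 559), (257, 602)]
0 -15 20 [(473, 531), (474, 509), (449, 502), (397, 517), (340, 548), (294, 584), (268, 619)]
0 -15 25 [(478, 540), (481, 522), (459, 519), (408, 535), (350, 565), (302, 598), (273, 628)]
0 -15 30 [(483, 549), (489, 53
[... 871 characters left out ...]
(332, 532), (291, 574), (270, 618)]
10 -15 20 [(486, 545), (487, 523), (463, 517), (410, 532), (353, 563), (307, 599), (280, 634)]
10 -15 25 [(491, 554), (495, 536), (473, 534), (421, 550), (363, 580), (315, 613), (285, 643)]
10 -15 30 [(496, 563), (502, 550), (482, 551), (431, 569), (372, 598), (323, 627), (290, 653)]
10 -30 10 [(445, 542), (440, 513), (411, 500), (356, 512), (300, 545), (258, 587), (238, 631)]
10 -30 20 [(456, 558), (457, 537), (431, 531), (379, 546), (321, 577), (275, 613), (248, 648)]
10 -30 25 [(461, 567), (464, 550), (441, 547), (389, 564), (331, 594), (283, 627), (253, 657)]
10 -30 30 [(466, 576), (472, 563), (451, 564), (399, 583), (340, 612), (290, 641), (258, 667)]
```

The visible outline (left 300, right 505) matches a leaning disc centred at y≈0 and x≈15–25, with its centre below 50 mm. I'll confirm it has stopped moving with a second frame, then hand in.

```bash
python3 - <<'E'
from h import *
a=load('s4')['frame'][200:245,250:330].astype(float); b=ctrl.get_image('side')['frame'][200:245,250:330].astype(float)
m=abs(a-b).mean(); print(m)
if m<4: print(ctrl.close_job())
E
```

```text
0.7930555555555555
the job is handed in; nothing more can be done
None
```

The coaster went through the slot and is at rest inside the chute, released, with the arm clear, and the job is handed in at about 18 s; I haven't been shown the verdict.

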